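# Gift boxes into their display trays

## Task

Lay the three kraft gift boxes in the three wooden display trays, each in the tray of its own outline (round, square, oblong), lid up and flat on the tray's floor inside the rim. The amber bead bottle left standing in the round tray belongs on the cork mat: stand it upright, wholly on the mat, in a free spot clear of the bead pot and the bead bowl there, and do not shift either of those.

Things in the scene. Friction and masses are not known exactly. Their poses are not given: they have to be found in the camera images.
- round_box: Round box, 60 mm diameter, 40 mm high. Loose kraft gift box with a closed cardboard lid (does not come off) over a cream base; starts upright on the bare table; about 0.1 kg. Grip it across its sides near the lid, at least 12 mm of its foot left free, so the fingers stay above a tray's rim. Origin at the centre of its underside, z up through the lid.
- square_box: Square box, 50 x 50 mm, 40 mm high; sides along its x and y. Loose kraft gift box with a closed cardboard lid (does not come off) over a cream base; starts upright on the bare table; about 0.1 kg. Grip it across its sides near the lid, at least 12 mm of its foot left free, so the fingers stay above a tray's rim. Origin at the centre of its underside, z up through the lid.
- long_box: Oblong box, 40 mm along its x, 92 mm along its y, 36 mm high. Loose kraft gift box with a closed cardboard lid (does not come off) over a cream base; starts upright on the bare table; about 0.1 kg. Grip it across its sides near the lid, at least 12 mm of its foot left free, so the fingers stay above a tray's rim. Origin at the centre of its underside, z up through the lid.
- round_tray: Fixed to the table. Shallow light-wood display tray, fabric floor 4 mm above its origin, rim 6 mm thick and 12 mm high all round; round, 76 mm inside, 88 mm outside diameter. The bead bottle stands in it at the start. Origin at the centre of its underside, on the table, z up.
- square_tray: Fixed to the table. Shallow light-wood display tray, fabric floor 4 mm above its origin, rim 6 mm thick and 12 mm high all round; square, 66 x 66 mm inside, 78 x 78 mm outside, sides along its x and y. Origin at the centre of its underside, on the table, z up.
- long_tray: Fixed to the table. Shallow light-wood display tray, fabric floor 4 mm above its origin, rim 6 mm thick and 12 mm high all round; oblong, 56 mm along its x and 108 mm along its y inside, 68 x 120 mm outside. Origin at the centre of its underside, on the table, z up.
- bead_bottle: Small amber glass bottle with a black cap, an upright cylinder 36 mm in diameter and 54 mm high, loose, about 0.08 kg. Starts standing on the floor of the round tray, up to about 12 mm off its centre. Origin at the centre of its underside, z up.
- cork_mat: Cork mat fixed to the table, 180 mm along its x, 200 mm along its y, 3 mm thick. Origin at the centre of its underside, so its top is 3 mm above the origin; z up.
- bead_pot: White ceramic pot with a wooden stopper, 40 mm diameter, 46 mm high, loose, standing on the mat; must stay where it is. Origin at the centre of its underside.
- bead_bowl: White ceramic bowl of beads, 60 mm rim diameter, 28 mm high, loose, standing on the mat; must stay where it is. Origin at the centre of its underside. (Two small brass rings 7 mm high lie between the boxes and the trays; pliers, dishes, a glue jar and other clutter stand around the work area outside the places given here; nothing near the trays and boxes is taller than 70 mm.)
Mind the look-alikes: they are no part of the job. What is shaped like the round_box but red is not meant. Leave any blue look-alike of the long_box alone.

How it is judged:
At the end, for the whole second after the job is handed in: Each box lid up in the tray of its outline: within 13 mm of its centre, flat on its floor. Bottle upright on the mat, centre within 75 mm (mat x) and 85 mm (mat y) of the mat's, over 41 mm from the pot's centre, 51 mm from the bowl's. Pot and bowl upright, shifted under 8 mm. All at rest (horizontal distance between round_box and round_tray below 0.013 m and z of round_box in the frame of round_tray below 0.0075 m and angle between each of round_box, square_box, long_box, bead_bottle, bead_pot, bead_bowl's own z axis and vertical below 0.1 rad and linear speed of each of round_box, square_box, long_box, bead_bottle below 0.02 m/s and horizontal distance between square_box and square_tray below 0.013 m and z of square_box in the frame of square_tray below 0.0075 m and horizontal distance between long_box and long_tray below 0.013 m and z of long_box in the frame of long_tray below 0.0075 m and x of bead_bottle in the frame of cork_mat between -0.075 and 0.075 m and y of bead_bottle in the frame of cork_mat between -0.085 and 0.085 m and z of bead_bottle in the frame of cork_mat between 0 and 0.007 m and horizontal distance between bead_bottle and bead_pot above 0.041 m and horizontal distance between bead_bottle and bead_bowl above 0.051 m and distance of each of bead_pot, bead_bowl from where it was at the start of the episode below 0.008 m); the robot touches nothing.
It fails at once if the bead pot or the bead bowl is shifted more than 8 mm (distance of any of bead_pot, bead_bowl from where it was at the start of the episode above 0.008 m).
It also fails if it takes over 96 s, if anything falls off the work surface, if the arm or the gripper's body presses on something with over 40 N, if the wrist force passes 120 N, or if a joint passes its speed limit or range.

## Robot

A 7-joint arm with a two-finger parallel gripper is mounted at the origin on the work surface. World frame = base frame: x ahead of the robot, y to its left, z up, the work surface at z = 0. Lengths are in m, angles in rad, forces in N, time in s.
With the tool pointing down it reaches from about 0.425 to 0.975 m from the base axis. Payload 16.7 kg.
Tool frame: the origin (TCP) lies midway between the tips of the shut fingers; the grasp point (between the pads) lies 19 mm behind it (r.tcp_to_grasp is the distance from the TCP to the grasp point, in m); z points along the fingers, y is the line along which they close (so a half turn about z gives the same grasp; the last joint's range is limited). The gripper opens to 85 mm and grips with 20 to 120 N. Pads are 22 mm wide; open, the fingers measure 114 mm over their backs; the gripper's body (76 mm by 85 mm) begins 54 mm behind the grasp point. The pads swing forward as they close: fully open they stand 13 mm farther back than shut.
Start: joints at [-1.446, 0.426, 0.074, 1.606, -0.034, 1.111, -0.067], TCP at [0.183, 0.65, 0.193] pointing down, gripper open.
Joint ranges: [-2.85, 2.85], [-0.5, 2.14], [-1.23, 1.37], [0.21, 2.46], [-1.02, 4.16], [0.16, 2.05], [-2.73, 2.73]. Speed limits (rad/s): [1.89, 1.89, 2.39, 2.39, 3.01, 3.01, 3.01].

## Interface

Orientations are given as [roll, pitch, yaw] about the fixed x, y, z axes, in that order (R = Rz(yaw) Ry(pitch) Rx(roll)).
In Python, from workcell import r gives the robot as it stands.
- The arm moves only by the shell command python3 -m crank 'ROWS' [FORCE]. ROWS is JSON, a list of rows, each an object with "linear": the shift along the tool's x, y, z in units of 20 cm (1.0 is 20 cm), a list of three; "twist": the turn, a rotation vector about the tool's x, y, z in units of 0.5 rad (1.0 is 0.5 rad), a list of three; "fingers": the closure, from 0 (fully open) to 1 (shut). A call has 1 to 10 rows; each row is the pose to reach, as a shift and turn from the pose commanded when the call began, along the tool's axes at that moment; what a row does not reach only later rows make up. A row lasts 1/12 s, in which the tool goes at most 41.7 mm and 7.16 degrees, less where a joint would pass 70% of its speed; a pose out of reach is approached as far as the arm can. A call with a number of a shift or a turn outside -1 to 1 is refused whole. A call with a gripper value outside its range is refused whole. The fingers move at their own pace and stop on an object; FORCE is the grip in N (left out, the last holds). Time passes only in rows, so rows that repeat a pose let the fingers close. It gives the time, the measured TCP pose, the force, the opening and the grip force at its end, in the units of the state.
- r.read_state(): the state, without advancing time (a new reading comes with each control period).
- r.grab_frame(name): name is "scene" or "top" or "wrist"; returns a dict with "color" (480x640x3 uint8, red, green, blue), "fov_y" (degrees; the focal length in pixels is half the picture's height over the tangent of half this angle, whatever the lens; pixels are square), "cx", "cy" (the principal point, pixels), "rvec" (rotation vector, rad) and "tvec" (3), from world to camera coordinates, as OpenCV has them. Camera axes: x right, y down, z forward; pixel columns grow to the right and rows downward; lengths in m; the calibration is good to about 2 mm. A picture is of the moment at which its call begins. There is no depth.
- r.sign_off(): hands the job in; it is judged then, once.
The state is a dict: "time": time; "qpos": joint angles; "joint_vel": joint speeds; "joint_torque": joint torques, N m; "tcp_pos": TCP position; "tcp_rot": TCP orientation; "force": force on the tool from outside, world axes, zero at the start; "ft_torque": the same for the moment, N m; "width": finger opening in m; "gripper_force": force on a finger pad.
Only numpy, scipy, OpenCV 4.12 (cv2) and the standard library are available. Lean on these libraries where they do the work, as an engineer would, in place of code of your own. Each camera call takes 0.05 s, during which the arm holds its last target. There are 200 camera calls.

## Working session

There is one attempt and no reset: what is moved stays moved. The work goes in short steps, Python scripts to look and compute and a shell command to move; the robot and the scene stay as the last step left them, time stands still between calls to the robot, and variables do not carry over. Pictures are saved under pics/ and viewed, at most 15 in all, crops included, and the job is handed in when it is done.

```bash
mkdir -p pics
cat > h.py <<'E'
import numpy as np, cv2
from workcell import r
from scipy.spatial.transform import Rotation as R
def cam(f):
    h,w=f["color"].shape[:2]; F=h/2/np.tan(np.radians(f["fov_y"])/2)
    K=np.array([[F,0,f["cx"]],[0,F,f["cy"]],[0,0,1]]); return K,R.from_rotvec(np.ravel(f["rvec"])).as_matrix(),np.ravel(f["tvec"])
def ray(f,px,z):
    K,Rm,t=cam(f); px=np.atleast_2d(np.array(px,float)); d=(np.linalg.inv(K)@np.c_[px,np.ones(len(px))].T).T@Rm
    c=-Rm.T@t; return c+d*((z-c[2])/d[:,2])[:,None]
def proj(f,P):
    K,Rm,t=cam(f); q=(K@(Rm@np.atleast_2d(P).T+t[:,None])).T; return q[:,:2]/q[:,2:]
def save(f,n): cv2.imwrite("pics/"+n+".png",f["color"][:,:,::-1])
E
python3 - <<'E'
from h import *
import pickle
for n in ["top","scene"]:
    f=r.grab_frame(n); save(f,n); pickle.dump(f,open(n+".pkl","wb")); K,Rm,t=cam(f); print(n,-Rm.T@t,Rm.round(2).tolist(),f["fov_y"])
s=r.read_state(); print(s)
E
```

```text
top [0.21838538 0.00901483 1.26599251] [[-0.01, -1.0, -0.01], [-0.98, 0.01, -0.19], [0.19, 0.0, -0.98]] 47.957370275073544
scene [ 0.98371282 -0.49595844  0.98830822] [[0.7, 0.72, -0.01], [0.57, -0.56, -0.6], [-0.44, 0.42, -0.8]] 44.70371358706607
{'time': 0.1, 'qpos': array([-1.44651678,  0.42662934,  0.07388368,  1.60653587, -0.03411633,
        1.11079402, -0.06713611]), 'joint_vel': array([ 0.0003209 , -0.00227941,  0.00115405, -0.00105021,  0.00073409,
        0.00014351, -0.00156385]), 'joint_torque': array([ 8.22169270e-03, -9.51545119e+01,  3.77076387e+00, -4.64404821e+01,
        1.94958894e-02,  6.72132504e-03, -7.23806329e-05]), 'tcp_pos': array([0.18243324, 0.64946123, 0.19251147]), 'tcp_rot': array([-3.14048863e+00,  7.25423029e-05,  2.86771043e+00]), 'force': array([-0.7028127 ,  0.69627745,  0.19510174]), 'ft_torque': array([-0.01384271, -0.00012298, -0.0032093 ]), 'gripper_force': 0.0, 'width': 0.0855519826754879}
```

View pics/top.png

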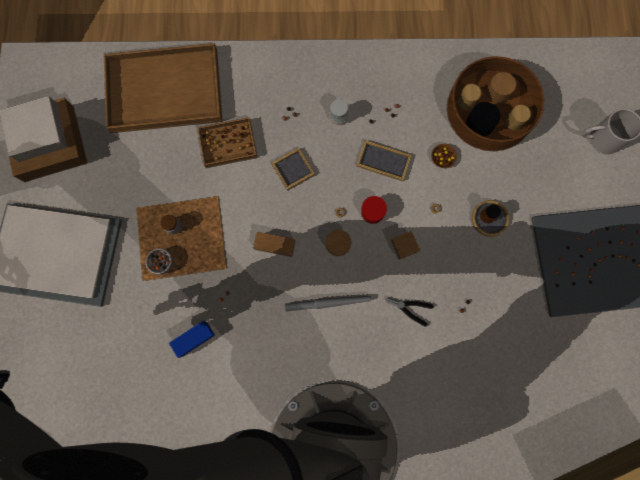

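View pics/scene.png

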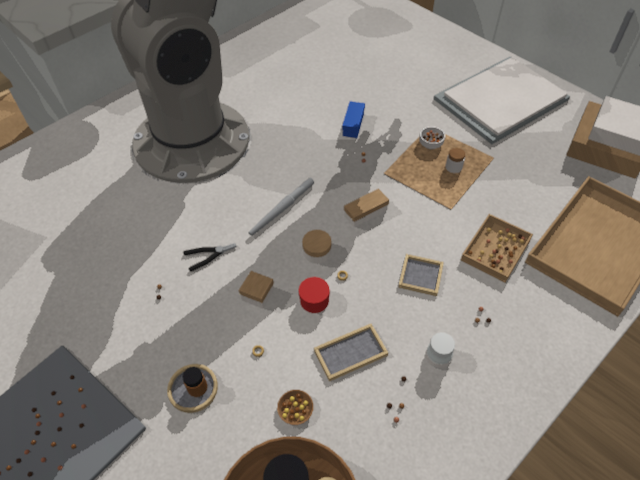

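Seen in top: kraft oblong (274,244), kraft round (338,243) and kraft square (405,244). The trays are square (293,168), oblong (384,160) and round (491,217), with the bottle in the round one. The mat is at (181,238), with the pot at (172,223) and the bowl at (158,261).

Candidates: the round ones are kraft (338,243) and red (374,209), and I take the kraft one because red is excluded. The oblongs are kraft (274,244) and blue (192,339), and I take the kraft one because blue is excluded. An enlarged crop will confirm this.

Run:
```python
from h import *
import pickle
f=pickle.load(open("top.pkl","rb")); im=f["color"][:,:,::-1].copy()
hsv=cv2.cvtColor(im,cv2.COLOR_BGR2HSV)
for n,(u,v) in dict(long=(274,244),round=(338,243),sq=(405,244),mat=(200,250),table=(300,220),lt=(384,160),strim=(293,150)).items(): print(n,hsv[v-1:v+2,u-1:u+2].reshape(-1,3).mean(0).round())
m=cv2.inRange(hsv,(5,90,30),(22,255,150))
cs,_=cv2.findContours(m,cv2.RETR_EXTERNAL,cv2.CHAIN_APPROX_NONE)
for c in cs:
    a=cv2.contourArea(c)
    if a<100: continue
    rc=cv2.minAreaRect(c)
    if 130<rc[0][0]<530 and 130<rc[0][1]<300:
        print(a,np.round(rc[0],1),np.round(rc[1],1),round(rc[2],1)); cv2.drawContours(im,[c],-1,(0,255,0),1) if 0 else None
a=cv2.resize(im[135:285,240:440],None,fx=4,fy=4,interpolation=cv2.INTER_CUBIC)
cv2.imwrite("pics/c1.png",a)
b=cv2.resize(im[190:290,130:240],None,fx=4,fy=4,interpolation=cv2.INTER_CUBIC);c=cv2.resize(im[190:290,450:530],None,fx=4,fy=4,interpolation=cv2.INTER_CUBIC)
cv2.imwrite("pics/c2.png",np.hstack([b,c[:, :320]]))
```

```text
long [ 15. 152.  95.]
round [ 15. 152.  59.]
sq [ 15. 154.  57.]
mat [ 14. 152.  87.]
table [ 15.  33. 130.]
lt [145.   8.  63.]
strim [ 17.  86. 116.]
650.0 [273.7 243.5] [39.6 18. ] 11.6
447.0 [405.2 244.4] [21.9 22.5] 66.8
488.0 [338.  242.5] [25. 24.] 90.0
1005.5 [490. 218.] [36. 36.] 90.0
5987.5 [180.  238.1] [73.3 86.8] 81.9
959.0 [292.7 168.4] [32.2 32.1] 59.0
466.5 [443.5 155.5] [23. 25.] 90.0
1312.0 [383.6 160.1] [49.6 28. ] 17.7
```

View pics/c1.png

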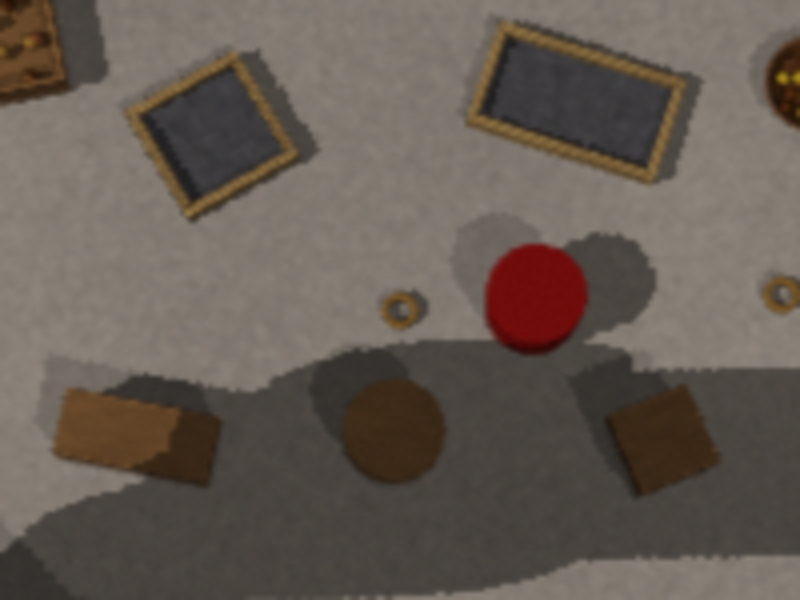

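View pics/c2.png

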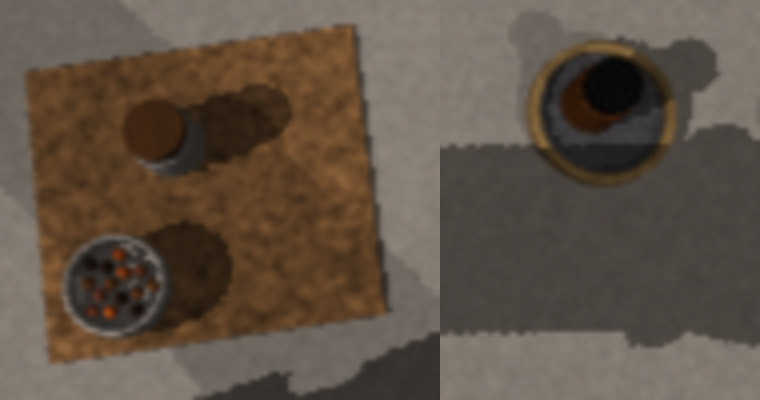

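Crops confirm it: kraft round (338,242), kraft square (405,244) and kraft oblong (274,243); the red one is at (374,209). The bottle cap is at (493,211), the pot's stopper at (169,222) and the bowl at (159,261).

```bash
cat > meas.py <<'E'
from h import *
def wrect(f,seed,z,lo=(5,85,25),hi=(22,255,190),roi=45):
    im=f["color"]; hsv=cv2.cvtColor(im,cv2.COLOR_RGB2HSV); m=cv2.inRange(hsv,lo,hi)
    cs,_=cv2.findContours(m,cv2.RETR_EXTERNAL,cv2.CHAIN_APPROX_NONE)
    c=max((c for c in cs if cv2.contourArea(c)>80),key=lambda c:(cv2.pointPolygonTest(c,seed,True)>=0,cv2.pointPolygonTest(c,seed,True)),default=None)
    if c is None: return None
    P=ray(f,c[:,0,:],z)[:,:2]; rc=cv2.minAreaRect((P*1000).astype(np.float32)); return rc
E
python3 - <<'E'
from meas import *
import pickle
t=pickle.load(open("top.pkl","rb")); s=pickle.load(open("scene.pkl","rb"))
def show(k,n,rc): print(k,n,np.round(rc[0],1),np.round(rc[1],1),round(rc[2],1))
S=dict(long=((274,244),(366,206),.036),round=((338,243),(317,242),.04),sq=((405,244),(257,286),.04),
 sqtray=((293,168),(422,274),.012),ltray=((384,160),(351,352),.012),rtray=((491,218),(192,388),.012),mat=((200,250),(440,165),.003))
for n,(a,b,z) in S.items():
    for k,f,p in (("top",t,a),("scene",s,b)):
        try: show(k,n,wrect(f,p,z))
        except Exception as e: print(k,n,e)
print("pot",ray(t,(168.8,222.5),.049),"bowl",ray(t,(158.75,261.25),.031),ray(s,(432,136),.031),"cap",ray(t,(493,211.3),.058),ray(s,(193,376),.058),"pot s",ray(s,(457,155),.049))
print("mat corners",ray(t,np.array([[27,72],[354,24],[385,312],[52,362]])/4+[130,190],.003)[:,:2])
E
```

```text
top long [456. 133.] [93.2 42.5] 78.2
scene long [460.9 130.2] [95.4 46.3] 77.7
top round [456.7 -16.4] [55.6 58.9] 89.6
scene round [462.7 -18.3] [55.  65.7] 45.5
top sq [ 450.7 -171.7] [51.3 52.3] 21.6
scene sq [ 456.2 -172.8] [52.2 54.1] 21.8
top sqtray [646.9  91.6] [80.6 79.2] 30.1
scene sqtray [668.7  59.2] [73.2  9.2] 29.1
top ltray [ 666.  -130.5] [121.1  71.9] 70.9
scene ltray [ 669.5 -130.9] [117.3  68.2] 70.8
top rtray [ 519.4 -380. ] [86.4 87.9] 42.3
scene rtray [ 527.1 -372.1] [34.9 37.6] 77.5
top mat [478.6 359.5] [180.  200.6] 8.1
scene mat [480.1 360.5] [178.  198.3] 8.0
pot [[0.5047109  0.37545307 0.049     ]] bowl [[0.41683097 0.39970061 0.031     ]] [[0.42204475 0.39963503 0.031     ]] cap [[ 0.52385635 -0.37358412  0.058     ]] [[ 0.52930001 -0.37216585  0.058     ]] pot s [[0.51179482 0.37468479 0.049     ]]
mat corners [[0.55207597 0.46872035]
 [0.58071998 0.27170523]
 [0.40411813 0.24778037]
 [0.37564513 0.44332659]]
```

```bash
cat > plan.py <<'E'
from h import *
import sys
# args: "x,y,z,yawdeg" waypoints; prints the crank numbers of one call per split, chained from the measured pose
def pose(s): return np.array(s["tcp_pos"]), R.from_euler("xyz",s["tcp_rot"])
if __name__=="__main__":
    s=r.read_state(); p,q=pose(s); print("t",s["time"],"tcp",p.round(4),"yaw",np.degrees(s["tcp_rot"][2]).round(1),"q7",round(s["qpos"][6],2),"w",round(s["width"],4))
    for a in sys.argv[1:]:
        x=list(map(float,a.split(","))); P=np.array(x[:3]); Q=R.from_euler("xyz",[np.pi,0,np.radians(x[3])])
        l=q.inv().apply(P-p)/.2; w=(q.inv()*Q).as_rotvec()/.5
        n=max(1,int(np.ceil(max(abs(l).max(),abs(w).max()))))
        print(a,"lin",l.round(3),"twist",w.round(3),"parts",n)
        if n>1:
            for i in range(n):
                Pi=p+(P-p)*(i+1)/n; Qi=q*R.from_rotvec(w*.5/n); Li=q.inv().apply(Pi-p)/.2; print("   part",Li.round(3),(w/n).round(3)); 
                p,q=Pi,Qi; P=x[:3]; 
                # remaining parts recomputed from the new pose
                n2=n-i-1
                if n2==0: break
                P=np.array(x[:3]); w=(q.inv()*Q).as_rotvec()/.5; P=np.array(x[:3])
                n_=n2
                while n_>0:
                    Pi=p+(P-p)/n_; Qi=q*R.from_rotvec(w*.5/n2); print("   part",(q.inv().apply(Pi-p)/.2).round(3),(w/n2).round(3)); p,q=Pi,Qi; n_-=1
                break
        p,q=P,Q
E
python3 plan.py .458,.1315,.15,78 .458,.1315,.013,78
```

```text
t 0.1 tcp [0.1824 0.6495 0.1925] yaw 164.3 q7 -0.07 w 0.0856
.458,.1315,.15,78 lin [-2.027 -2.12   0.215] twist [-2.000e-03  2.000e-03  3.013e+00] parts 4
   part [-0.507 -0.53   0.054] [-0.     0.     0.753]
   part [-0.666 -0.307  0.054] [-0.     0.     0.753]
   part [-0.732 -0.04   0.053] [-0.     0.     0.753]
   part [-0.696  0.232  0.053] [-0.     0.     0.753]
.458,.1315,.013,78 lin [ 0.    -0.     0.685] twist [0. 0. 0.] parts 1
```

```bash
python3 -m crank '[{"linear":[-0.507,-0.53,0.054],"twist":[0,0,0.753],"fingers":0},{"linear":[-0.507,-0.53,0.054],"twist":[0,0,0.753],"fingers":0},{"linear":[-0.507,-0.53,0.054],"twist":[0,0,0.753],"fingers":0},{"linear":[-0.507,-0.53,0.054],"twist":[0,0,0.753],"fingers":0},{"linear":[-0.507,-0.53,0.054],"twist":[0,0,0.753],"fingers":0}]' 40
python3 -m crank '[{"linear":[-0.666,-0.307,0.054],"twist":[0,0,0.753],"fingers":0},{"linear":[-0.666,-0.307,0.054],"twist":[0,0,0.753],"fingers":0},{"linear":[-0.666,-0.307,0.054],"twist":[0,0,0.753],"fingers":0},{"linear":[-0.666,-0.307,0.054],"twist":[0,0,0.753],"fingers":0},{"linear":[-0.666,-0.307,0.054],"twist":[0,0,0.753],"fingers":0}]'
python3 -m crank '[{"linear":[-0.732,-0.04,0.053],"twist":[0,0,0.753],"fingers":0},{"linear":[-0.732,-0.04,0.053],"twist":[0,0,0.753],"fingers":0},{"linear":[-0.732,-0.04,0.053],"twist":[0,0,0.753],"fingers":0},{"linear":[-0.732,-0.04,0.053],"twist":[0,0,0.753],"fingers":0},{"linear":[-0.732,-0.04,0.053],"twist":[0,0,0.753],"fingers":0}]'
python3 -m crank '[{"linear":[-0.696,0.232,0.053],"twist":[0,0,0.753],"fingers":0},{"linear":[-0.696,0.232,0.053],"twist":[0,0,0.753],"fingers":0},{"linear":[-0.696,0.232,0.053],"twist":[0,0,0.753],"fingers":0},{"linear":[-0.696,0.232,0.053],"twist":[0,0,0.753],"fingers":0},{"linear":[-0.696,0.232,0.053],"twist":[0,0,0.753],"fingers":0},{"linear":[-0.696,0.232,0.053],"twist":[0,0,0.753],"fingers":0}]'
python3 plan.py .458,.1315,.05,78 .458,.1315,.013,78
python3 - <<'E'
from h import *
f=r.grab_frame("wrist"); save(f,"w1"); print(proj(f,[[.458,.1315,.036]]))
E
```

```text
time: 0.52
tcp_pos: [0.2547, 0.5155, 0.1821]
tcp_rot: [-3.14, 0.002, 2.485]
force: [-0.1, 0.8, 0.2]
width: 0.0852
gripper_force: 0.0
time: 0.93
tcp_pos: [0.3226, 0.3863, 0.1713]
tcp_rot: [-3.141, 0.001, 2.109]
force: [-0.2, 0.7, 0.6]
width: 0.0854
gripper_force: 0.0
time: 1.35
tcp_pos: [0.391, 0.2574, 0.1607]
tcp_rot: [-3.141, 0.001, 1.733]
force: [0.5, -1.2, 0.6]
width: 0.0856
gripper_force: 0.0
time: 1.85
tcp_pos: [0.4586, 0.1314, 0.1502]
tcp_rot: [-3.142, 0.0, 1.361]
force: [-0.5, 0.3, 0.0]
width: 0.0854
gripper_force: 0.0
t 1.85 tcp [0.4586 0.1314 0.1502] yaw 78.0 q7 -0.5 w 0.0854
.458,.1315,.05,78 lin [-0.    -0.003  0.501] twist [-0.     0.001 -0.001] parts 1
.458,.1315,.013,78 lin [ 0.    -0.     0.185] twist [0. 0. 0.] parts 1
[[315.49385859 215.58302988]]
```

View pics/w1.png

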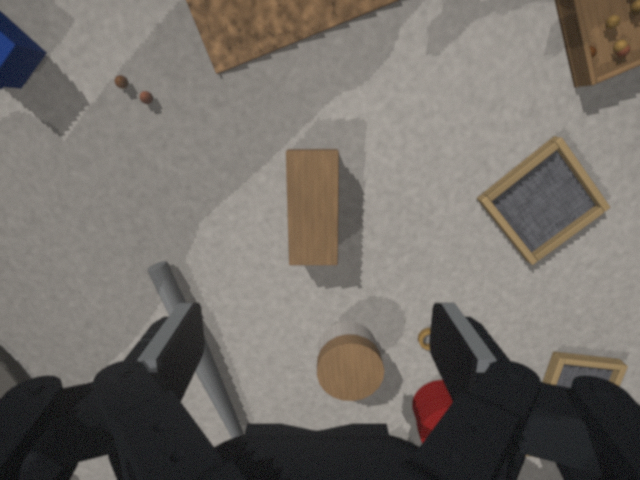

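Wrist view shows the long box square to the fingers at about (313,207). The prediction was (315,216), so I'll compare the wrist rays against the other items too.

Run:
```python
from meas import *
f=r.grab_frame("wrist")
for n,p,z in (("long",(313,207),.036),("round",(350,372),.04),("sqtray",(544,202),.012)):
    rc=wrect(f,p,z); print(n,np.round(rc[0],1),np.round(rc[1],1),round(rc[2],1))
print(ray(f,[(313,207)],.036),ray(f,[(350,368)],.04),ray(f,[(544,202)],.012)); K,Rm,t=cam(f); print(-Rm.T@t)
```

```text
long [456.9 136.8] [91.5 38.5] 78.6
round [459.3  -9.4] [65.  57.6] 78.2
sqtray [646.2  96.6] [78.  81.1] 30.3
[[0.45710298 0.13970206 0.036     ]] [[ 0.45891844 -0.0078506   0.04      ]] [[0.64615076 0.09851002 0.012     ]]
[0.47404336 0.20758546 0.33152288]
```

```bash
python3 plan.py .458,.134,.013,78
python3 -m crank '[{"linear":[0.013,0,0.5],"twist":[0,0,0],"fingers":0},{"linear":[0.013,0,0.5],"twist":[0,0,0],"fingers":0},{"linear":[0.013,0,0.5],"twist":[0,0,0],"fingers":0},{"linear":[0.013,0,0.6],"twist":[0,0,0],"fingers":0},{"linear":[0.013,0,0.685],"twist":[0,0,0],"fingers":0},{"linear":[0.013,0,0.685],"twist":[0,0,0],"fingers":0},{"linear":[0.013,0,0.685],"twist":[0,0,0],"fingers":0}]' 40
python3 -m crank '[{"linear":[0,0,0],"twist":[0,0,0],"fingers":1},{"linear":[0,0,0],"twist":[0,0,0],"fingers":1},{"linear":[0,0,0],"twist":[0,0,0],"fingers":1},{"linear":[0,0,0],"twist":[0,0,0],"fingers":1},{"linear":[0,0,0],"twist":[0,0,0],"fingers":1},{"linear":[0,0,0],"twist":[0,0,0],"fingers":1},{"linear":[0,0,0],"twist":[0,0,0],"fingers":1},{"linear":[0,0,0],"twist":[0,0,0],"fingers":1}]' 40
```

```text
t 1.95 tcp [0.4579 0.133  0.1502] yaw 78.1 q7 -0.5 w 0.0851
.458,.134,.013,78 lin [ 0.005 -0.001  0.686] twist [-0.001  0.     0.005] parts 1
time: 2.53
tcp_pos: [0.458, 0.1351, 0.013]
tcp_rot: [-3.14, 0.001, 1.363]
force: [0.6, 0.1, 0.1]
width: 0.0853
gripper_force: 0.0
time: 3.2
tcp_pos: [0.4587, 0.1344, 0.0134]
tcp_rot: [3.142, -0.0, 1.362]
force: [-0.3, 0.8, -0.8]
width: -0.0002
gripper_force: 0.0
```

The gripper shut on nothing, so I'll look before doing anything else.

Run:
```python
from h import *
f=r.grab_frame("wrist"); g=r.grab_frame("scene"); t=r.grab_frame("top")
a=f["color"]; b=cv2.resize(g["color"][120:300,260:460],(533,480)); 
o=np.hstack([a,b]); o=cv2.resize(o,(800,int(480*800/o.shape[1]))); cv2.imwrite("pics/m1.png",o[:,:,::-1])
print(r.read_state()["tcp_pos"], proj(g,[r.read_state()["tcp_pos"]]), proj(t,[r.read_state()["tcp_pos"]]))
```

```text
[0.45871079 0.13440262 0.01329713] [[366.03219425 209.5922905 ]] [[274.01590819 244.19625328]]
```

View pics/m1.png

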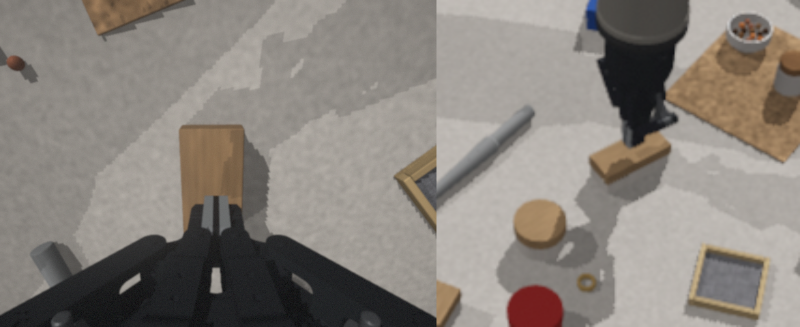

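The wrist view shows shut fingers apparently over the lid. In scene the tip is near (367,197), but the reported TCP projects to (366,210). I'll check what height that tip pixel means.

Run:
```python
from h import *
g=r.grab_frame("scene"); t=r.grab_frame("top"); f=r.grab_frame("wrist")
s=r.read_state(); p=s["tcp_pos"]; print(p,s["force"],s["width"],s["gripper_force"])
for dz in (0,.01,.02,.03,.04): 
    q=p+[0,0,dz]; print(dz,proj(g,[q]).round(1),proj(t,[q]).round(1),proj(f,[q]).round(1))
u,v=366,203
a=cv2.resize(g["color"][v-35:v+25,u-40:u+40],(480,360),interpolation=cv2.INTER_CUBIC)
b=cv2.resize(f["color"][150:390,210:420],(315,360),interpolation=cv2.INTER_CUBIC)
cv2.imwrite("pics/m2.png",np.hstack([a,b])[:,:,::-1])
```

```text
[0.45868253 0.13440337 0.01328379] [ 0.65640902 -0.14301811 -0.0752446 ] -0.00013250181940489082 0.0
0 [[366.  209.6]] [[274.  244.2]] [[316.1 272.6]]
0.01 [[366.3 206.6]] [[273.6 243.4]] [[316.1 280.8]]
0.02 [[366.5 203.6]] [[273.2 242.6]] [[316.1 289.9]]
0.03 [[366.7 200.6]] [[272.7 241.8]] [[316.1 300. ]]
0.04 [[367.  197.5]] [[272.3 240.9]] [[316.1 311.3]]
```

View pics/m2.png

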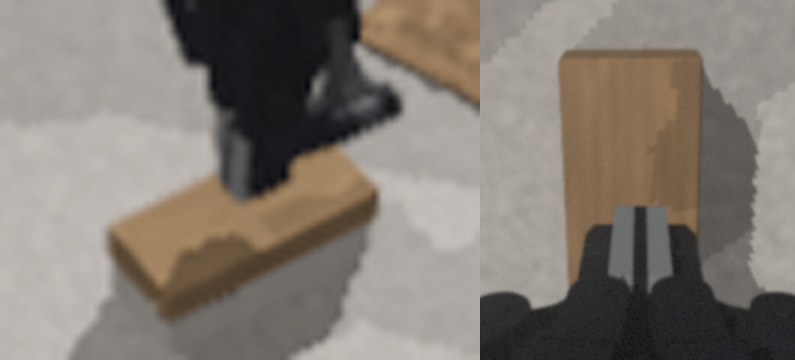

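```bash
python3 -m crank '[{"linear":[0,0,-0.2],"twist":[0,0,0],"fingers":1},{"linear":[0,0,-0.4],"twist":[0,0,0],"fingers":1},{"linear":[0,0,-0.5],"twist":[0,0,0],"fingers":1},{"linear":[0,0,-0.5],"twist":[0,0,0],"fingers":1},{"linear":[0,0,-0.5],"twist":[0,0,0],"fingers":1}]'
python3 - <<'E'
from h import *
g=r.grab_frame("scene"); f=r.grab_frame("wrist")
s=r.read_state(); p=s["tcp_pos"]; print(p,r.tcp_to_grasp)
for dz in (0,.01,.02,.03): 
    q=p+[0,0,dz]; print(dz,proj(g,[q]).round(1),proj(f,[q]).round(1))
u,v=proj(g,[p])[0].astype(int); print(u,v)
a=cv2.resize(g["color"][v-35:v+25,u-40:u+40],(480,360),interpolation=cv2.INTER_CUBIC)
b=cv2.resize(f["color"][150:390,210:420],(315,360),interpolation=cv2.INTER_CUBIC)
cv2.imwrite("pics/m3.png",np.hstack([a,b])[:,:,::-1])
E
```

```text
time: 3.92
tcp_pos: [0.4592, 0.1351, 0.1143]
tcp_rot: [3.14, -0.002, 1.362]
force: [-0.8, 0.9, -0.7]
width: 0.0002
gripper_force: 0.0
[0.45821451 0.13444283 0.11272799] 0.0187
0 [[368.4 178.1]] [[315.6 272.9]]
0.01 [[368.6 174.7]] [[315.6 281. ]]
0.02 [[368.9 171.3]] [[315.5 290.1]]
0.03 [[369.2 167.8]] [[315.5 300.1]]
368 178
```

View pics/m3.png

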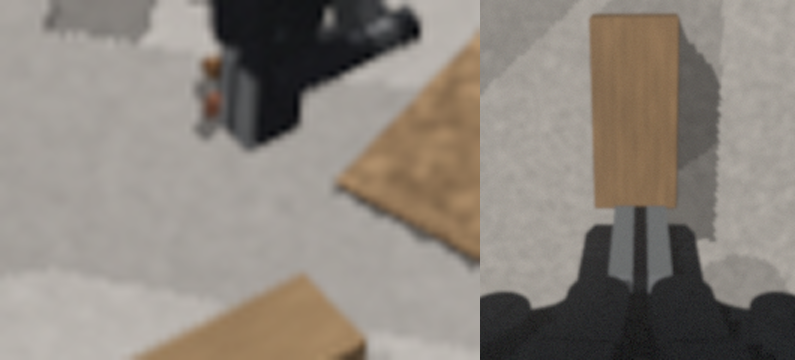

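With nothing under them, the shut tips still sit behind the reported TCP: about 287 instead of 273 in the wrist view, and 168 instead of 178 in scene. That means the real fingertips are some centimetres shorter than the TCP says. I'll find the true offset with a gentle guarded touch on bare table beside the box.

```bash
cat > chk.py <<'E'
from h import *
import sys
s=r.read_state(); print(np.round(s["tcp_pos"],4),np.round(s["force"],1)); sys.exit(1 if abs(np.array(s["force"])).max()>4 else 0)
E
python3 plan.py .458,.222,.02,78
python3 -m crank '[{"linear":[0.43,0.09,0],"twist":[0,0,0],"fingers":1},{"linear":[0.43,0.09,0],"twist":[0,0,0],"fingers":1},{"linear":[0.43,0.09,0],"twist":[0,0,0],"fingers":1},{"linear":[0.43,0.09,0.2],"twist":[0,0,0],"fingers":1},{"linear":[0.43,0.09,0.4],"twist":[0,0,0],"fingers":1},{"linear":[0.43,0.09,0.46],"twist":[0,0,0],"fingers":1},{"linear":[0.43,0.09,0.46],"twist":[0,0,0],"fingers":1}]' | grep tcp_pos
python3 chk.py && python3 -m crank '[{"linear":[0,0,0.02],"twist":[0,0,0],"fingers":1},{"linear":[0,0,0.04],"twist":[0,0,0],"fingers":1}]' >/dev/null && python3 chk.py && python3 -m crank '[{"linear":[0,0,0.015],"twist":[0,0,0],"fingers":1},{"linear":[0,0,0.03],"twist":[0,0,0],"fingers":1}]' >/dev/null && python3 chk.py && python3 -m crank '[{"linear":[0,0,0.01],"twist":[0,0,0],"fingers":1},{"linear":[0,0,0.01],"twist":[0,0,0],"fingers":1}]' >/dev/null && python3 chk.py && python3 -m crank '[{"linear":[0,0,0.01],"twist":[0,0,0],"fingers":1},{"linear":[0,0,0.01],"twist":[0,0,0],"fingers":1}]' >/dev/null && python3 chk.py && python3 -m crank '[{"linear":[0,0,0.01],"twist":[0,0,0],"fingers":1},{"linear":[0,0,0.01],"twist":[0,0,0],"fingers":1}]' >/dev/null && python3 chk.py && python3 -m crank '[{"linear":[0,0,0.01],"twist":[0,0,0],"fingers":1},{"linear":[0,0,0.01],"twist":[0,0,0],"fingers":1}]' >/dev/null && python3 chk.py
```

```text
t 4.0167 tcp [0.4582 0.1344 0.1127] yaw 78.0 q7 -0.44 w -0.0002
.458,.222,.02,78 lin [ 0.428 -0.091  0.464] twist [-0.001  0.001  0.001] parts 1
tcp_pos: [0.4917, 0.2129, 0.0178]
[0.4917 0.2129 0.0178] [-0.5 -0.3  0.9]
[0.4952 0.2149 0.0145] [0.3 0.7 0.9]
[0.4948 0.2153 0.0083] [ 0.1 -0.1 -0.4]
[0.4942 0.215  0.0055] [-0.1  0.7  0.1]
[0.4942 0.2149 0.0033] [ 0.3 -0.2 -0.6]
[0.494  0.2148 0.0011] [-0.2  0.1  0. ]
[ 0.494   0.2148 -0.001 ] [0.  0.5 0.1]
```

No contact at z = -0.001, so the offset is real. I'll keep going down with the guard.

```bash
python3 -m crank '[{"linear":[0,0,0.015],"twist":[0,0,0],"fingers":1},{"linear":[0,0,0.015],"twist":[0,0,0],"fingers":1}]' >/dev/null && python3 chk.py && python3 -m crank '[{"linear":[0,0,0.015],"twist":[0,0,0],"fingers":1},{"linear":[0,0,0.015],"twist":[0,0,0],"fingers":1}]' >/dev/null && python3 chk.py && python3 -m crank '[{"linear":[0,0,0.015],"twist":[0,0,0],"fingers":1},{"linear":[0,0,0.015],"twist":[0,0,0],"fingers":1}]' >/dev/null && python3 chk.py && python3 -m crank '[{"linear":[0,0,0.015],"twist":[0,0,0],"fingers":1},{"linear":[0,0,0.015],"twist":[0,0,0],"fingers":1}]' >/dev/null && python3 chk.py && python3 -m crank '[{"linear":[0,0,0.015],"twist":[0,0,0],"fingers":1},{"linear":[0,0,0.015],"twist":[0,0,0],"fingers":1}]' >/dev/null && python3 chk.py && python3 -m crank '[{"linear":[0,0,0.015],"twist":[0,0,0],"fingers":1},{"linear":[0,0,0.015],"twist":[0,0,0],"fingers":1}]' >/dev/null && python3 chk.py && python3 -m crank '[{"linear":[0,0,0.015],"twist":[0,0,0],"fingers":1},{"linear":[0,0,0.015],"twist":[0,0,0],"fingers":1}]' >/dev/null && python3 chk.py && python3 -m crank '[{"linear":[0,0,0.015],"twist":[0,0,0],"fingers":1},{"linear":[0,0,0.015],"twist":[0,0,0],"fingers":1}]' >/dev/null && python3 chk.py
```

```text
[ 0.4939  0.2147 -0.0041] [-0.1 -0.5 -0.5]
[ 0.494   0.2147 -0.0072] [-0.4 -0.5  0.6]
[ 0.494   0.2148 -0.0101] [-0.   0.8  0. ]
[ 0.494   0.2148 -0.0131] [ 0.  -0.3 -1. ]
[ 0.494   0.2147 -0.0161] [-0.6  0.1 -0.5]
[ 0.494   0.2148 -0.0191] [ 0.6 -0.2 -0.5]
[ 0.494   0.2148 -0.0221] [ 0.2  0.1 -0. ]
[ 0.494   0.2148 -0.0251] [-0.2 -1.2 -0.5]
```

```bash
python3 -m crank '[{"linear":[0,0,0.015],"twist":[0,0,0],"fingers":1},{"linear":[0,0,0.015],"twist":[0,0,0],"fingers":1}]' >/dev/null && python3 chk.py && python3 -m crank '[{"linear":[0,0,0.01],"twist":[0,0,0],"fingers":1},{"linear":[0,0,0.01],"twist":[0,0,0],"fingers":1}]' >/dev/null && python3 chk.py && python3 -m crank '[{"linear":[0,0,0.01],"twist":[0,0,0],"fingers":1},{"linear":[0,0,0.01],"twist":[0,0,0],"fingers":1}]' >/dev/null && python3 chk.py && python3 -m crank '[{"linear":[0,0,0.01],"twist":[0,0,0],"fingers":1},{"linear":[0,0,0.01],"twist":[0,0,0],"fingers":1}]' >/dev/null && python3 chk.py && python3 -m crank '[{"linear":[0,0,0.01],"twist":[0,0,0],"fingers":1},{"linear":[0,0,0.01],"twist":[0,0,0],"fingers":1}]' >/dev/null && python3 chk.py && python3 -m crank '[{"linear":[0,0,0.01],"twist":[0,0,0],"fingers":1},{"linear":[0,0,0.01],"twist":[0,0,0],"fingers":1}]' >/dev/null && python3 chk.py
python3 - <<'E'
from h import *
g=r.grab_frame("scene"); p=r.read_state()["tcp_pos"]; 
for dz in (0,.02,.03,.04,.05): print(dz,proj(g,[p+[0,0,dz]]).round(1))
u,v=proj(g,[p+[0,0,.03]])[0].astype(int); print(u,v)
cv2.imwrite("pics/m4.png",cv2.resize(g["color"][v-35:v+25,u-40:u+40],(640,480),interpolation=cv2.INTER_CUBIC)[:,:,::-1])
E
```

```text
[ 0.494   0.2147 -0.0281] [-0.3 -0.2 -0.8]
[ 0.494   0.2148 -0.03  ] [0.5 0.4 0.2]
[ 0.494   0.2148 -0.032 ] [-0.3 -0.   0.1]
[ 0.4941  0.2148 -0.0339] [ 0.6 -0.2 -0.7]
[ 0.494   0.2148 -0.036 ] [ 0.7 -0.4  0.7]
[ 0.4941  0.2148 -0.038 ] [ 0.6 -0.3  0.1]
0 [[400.4 213.5]]
0.02 [[401.3 207.9]]
0.03 [[401.8 205. ]]
0.04 [[402.2 202.1]]
0.05 [[402.7 199.1]]
401 204
```

View pics/m4.png

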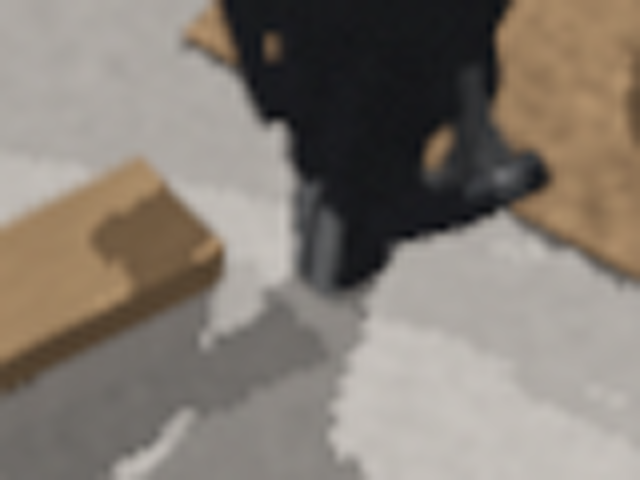

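The tip is at about (403,205) with its shadow just below it, so it is close to the table but not touching. I'll continue guarded.

```bash
python3 -m crank '[{"linear":[0,0,0.01],"twist":[0,0,0],"fingers":1},{"linear":[0,0,0.01],"twist":[0,0,0],"fingers":1}]' >/dev/null && python3 chk.py && python3 -m crank '[{"linear":[0,0,0.01],"twist":[0,0,0],"fingers":1},{"linear":[0,0,0.01],"twist":[0,0,0],"fingers":1}]' >/dev/null && python3 chk.py && python3 -m crank '[{"linear":[0,0,0.01],"twist":[0,0,0],"fingers":1},{"linear":[0,0,0.01],"twist":[0,0,0],"fingers":1}]' >/dev/null && python3 chk.py && python3 -m crank '[{"linear":[0,0,0.01],"twist":[0,0,0],"fingers":1},{"linear":[0,0,0.01],"twist":[0,0,0],"fingers":1}]' >/dev/null && python3 chk.py && python3 -m crank '[{"linear":[0,0,0.01],"twist":[0,0,0],"fingers":1},{"linear":[0,0,0.01],"twist":[0,0,0],"fingers":1}]' >/dev/null && python3 chk.py && python3 -m crank '[{"linear":[0,0,0.01],"twist":[0,0,0],"fingers":1},{"linear":[0,0,0.01],"twist":[0,0,0],"fingers":1}]' >/dev/null && python3 chk.py && python3 -m crank '[{"linear":[0,0,0.01],"twist":[0,0,0],"fingers":1},{"linear":[0,0,0.01],"twist":[0,0,0],"fingers":1}]' >/dev/null && python3 chk.py && python3 -m crank '[{"linear":[0,0,0.01],"twist":[0,0,0],"fingers":1},{"linear":[0,0,0.01],"twist":[0,0,0],"fingers":1}]' >/dev/null && python3 chk.py && python3 -m crank '[{"linear":[0,0,0.01],"twist":[0,0,0],"fingers":1},{"linear":[0,0,0.01],"twist":[0,0,0],"fingers":1}]' >/dev/null && python3 chk.py
```

```text
[ 0.4943  0.2149 -0.0383] [-11.5  -4.   37.5]
```

Contact is at z = -0.038, so the true tips are 38 mm above the reported TCP. With the tool pointing down this is purely a z offset, since the wrist tip pixels agree in x and y. I'll lower all grasp heights by 38 mm.

```bash
python3 -m crank '[{"linear":[0,0,-0.2],"twist":[0,0,0],"fingers":0},{"linear":[0,0,-0.4],"twist":[0,0,0],"fingers":0},{"linear":[0,0,-0.55],"twist":[0,0,0],"fingers":0},{"linear":[0,0,-0.55],"twist":[0,0,0],"fingers":0},{"linear":[0,0,-0.55],"twist":[0,0,0],"fingers":0}]' | grep tcp_pos
python3 plan.py .458,.134,.07,78 .458,.134,-.025,78
```

```text
tcp_pos: [0.495, 0.2157, 0.0719]
t 8.5667 tcp [0.495  0.2157 0.0719] yaw 78.0 q7 -0.46 w 0.0603
.458,.134,.07,78 lin [-0.438 -0.097  0.008] twist [ 0.004 -0.006  0.002] parts 1
.458,.134,-.025,78 lin [ 0.    -0.     0.475] twist [0. 0. 0.] parts 1
```

```bash
python3 -m crank '[{"linear":[-0.438,-0.097,0],"twist":[0,0,0],"fingers":0},{"linear":[-0.438,-0.097,0],"twist":[0,0,0],"fingers":0},{"linear":[-0.438,-0.097,0],"twist":[0,0,0],"fingers":0},{"linear":[-0.438,-0.097,0],"twist":[0,0,0],"fingers":0},{"linear":[-0.438,-0.097,0],"twist":[0,0,0],"fingers":0},{"linear":[-0.438,-0.097,0.2],"twist":[0,0,0],"fingers":0},{"linear":[-0.438,-0.097,0.4],"twist":[0,0,0],"fingers":0},{"linear":[-0.438,-0.097,0.475],"twist":[0,0,0],"fingers":0},{"linear":[-0.438,-0.097,0.475],"twist":[0,0,0],"fingers":0},{"linear":[-0.438,-0.097,0.475],"twist":[0,0,0],"fingers":0}]' 
python3 chk.py && python3 -m crank '[{"linear":[0,0,0],"twist":[0,0,0],"fingers":1},{"linear":[0,0,0],"twist":[0,0,0],"fingers":1},{"linear":[0,0,0],"twist":[0,0,0],"fingers":1},{"linear":[0,0,0],"twist":[0,0,0],"fingers":1},{"linear":[0,0,0],"twist":[0,0,0],"fingers":1},{"linear":[0,0,0],"twist":[0,0,0],"fingers":1},{"linear":[0,0,0],"twist":[0,0,0],"fingers":1},{"linear":[0,0,0],"twist":[0,0,0],"fingers":1}]' 40
python3 plan.py .458,.134,.12,78 .667,-.131,.12,71 .667,-.131,-.02,71
```

```text
time: 9.4
tcp_pos: [0.4567, 0.1331, -0.0254]
tcp_rot: [-3.14, 0.002, 1.362]
force: [-0.1, -0.3, 0.4]
width: 0.0856
gripper_force: 0.0
[ 0.4567  0.1331 -0.0254] [-0.1 -0.3  0.4]
time: 10.07
tcp_pos: [0.4576, 0.1338, -0.0237]
tcp_rot: [3.141, -0.002, 1.362]
force: [-2.0, 0.0, 14.1]
width: 0.0396
gripper_force: 39.0
t 10.0667 tcp [ 0.4576  0.1338 -0.0237] yaw 78.0 q7 -0.23 w 0.0396
.458,.134,.12,78 lin [ 0.003  0.002 -0.718] twist [ 0.002 -0.003  0.001] parts 1
.667,-.131,.12,71 lin [-1.079  1.298  0.   ] twist [ 0.    -0.     0.244] parts 2
   part [-0.539  0.649  0.   ] [ 0.    -0.     0.122]
   part [-0.499  0.681  0.   ] [-0.    -0.     0.122]
.667,-.131,-.02,71 lin [ 0.  -0.   0.7] twist [0. 0. 0.] parts 1
```

```bash
python3 -m crank '[{"linear":[0,0,-0.15],"twist":[0,0,0],"fingers":1},{"linear":[0,0,-0.3],"twist":[0,0,0],"fingers":1},{"linear":[0,0,-0.5],"twist":[0,0,0],"fingers":1},{"linear":[0,0,-0.718],"twist":[0,0,0],"fingers":1},{"linear":[0,0,-0.718],"twist":[0,0,0],"fingers":1}]' | grep -E "width|tcp_pos"
python3 -m crank '[{"linear":[-0.13,0.16,0],"twist":[0,0,0.05],"fingers":1},{"linear":[-0.26,0.32,0],"twist":[0,0,0.1],"fingers":1},{"linear":[-0.4,0.48,0],"twist":[0,0,0.122],"fingers":1},{"linear":[-0.539,0.649,0],"twist":[0,0,0.122],"fingers":1},{"linear":[-0.539,0.649,0],"twist":[0,0,0.122],"fingers":1},{"linear":[-0.539,0.649,0],"twist":[0,0,0.122],"fingers":1}]' | grep -E "width|tcp_pos"
python3 -m crank '[{"linear":[-0.13,0.16,0],"twist":[0,0,0.05],"fingers":1},{"linear":[-0.26,0.32,0],"twist":[0,0,0.1],"fingers":1},{"linear":[-0.38,0.5,0],"twist":[0,0,0.122],"fingers":1},{"linear":[-0.499,0.681,0],"twist":[0,0,0.122],"fingers":1},{"linear":[-0.499,0.681,0],"twist":[0,0,0.122],"fingers":1},{"linear":[-0.499,0.681,0],"twist":[0,0,0.122],"fingers":1},{"linear":[-0.499,0.681,0],"twist":[0,0,0.122],"fingers":1}]' | grep -E "width|tcp_pos"
python3 - <<'E'
from h import *
save(r.grab_frame("wrist"),"w2")
E
python3 plan.py .667,-.131,.03,71 .667,-.131,-.019,71
```

```text
tcp_pos: [0.4601, 0.134, 0.1253]
width: 0.039
tcp_pos: [0.5627, -0.0022, 0.1193]
width: 0.0387
tcp_pos: [0.6658, -0.1309, 0.1187]
width: 0.0393
t 11.6167 tcp [ 0.6657 -0.1302  0.1189] yaw 71.1 q7 0.11 w 0.0391
.667,-.131,.03,71 lin [-0.002  0.008  0.444] twist [-0.002 -0.001  0.003] parts 1
.667,-.131,-.019,71 lin [ 0.    -0.     0.245] twist [0. 0. 0.] parts 1
```

View pics/w2.png

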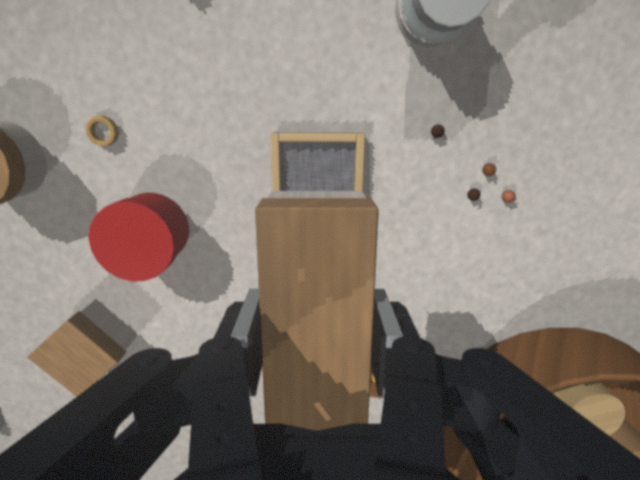

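Box is aligned with the tray: box centre column 317, tray centre column 318, parallel. I'll lower it and release.

```bash
python3 -m crank '[{"linear":[0,0.006,0.2],"twist":[0,0,0],"fingers":1},{"linear":[0,0.006,0.4],"twist":[0,0,0],"fingers":1},{"linear":[0,0.006,0.5],"twist":[0,0,0],"fingers":1},{"linear":[0,0.006,0.6],"twist":[0,0,0],"fingers":1},{"linear":[0,0.006,0.65],"twist":[0,0,0],"fingers":1},{"linear":[0,0.006,0.65],"twist":[0,0,0],"fingers":1}]'
python3 chk.py && python3 -m crank '[{"linear":[0,0,0.02],"twist":[0,0,0],"fingers":1},{"linear":[0,0,0.035],"twist":[0,0,0],"fingers":1},{"linear":[0,0,0.035],"twist":[0,0,0],"fingers":1}]'
```

```text
time: 12.12
tcp_pos: [0.6659, -0.1302, -0.0128]
tcp_rot: [-3.139, 0.0, 1.241]
force: [-0.2, -0.6, -1.0]
width: 0.0396
gripper_force: 42.4
[ 0.6659 -0.1302 -0.0128] [-0.2 -0.6 -1. ]
time: 12.37
tcp_pos: [0.6678, -0.1318, -0.0173]
tcp_rot: [3.141, -0.0, 1.24]
force: [-0.4, 1.2, -1.2]
width: 0.0392
gripper_force: 42.4
```

```bash
python3 -m crank '[{"linear":[0,0,0.008],"twist":[0,0,0],"fingers":1},{"linear":[0,0,0.008],"twist":[0,0,0],"fingers":1},{"linear":[0,0,0.008],"twist":[0,0,0],"fingers":0},{"linear":[0,0,0.008],"twist":[0,0,0],"fingers":0},{"linear":[0,0,0.008],"twist":[0,0,0],"fingers":0},{"linear":[0,0,0.008],"twist":[0,0,0],"fingers":0},{"linear":[0,0,0.008],"twist":[0,0,0],"fingers":0},{"linear":[0,0,0.008],"twist":[0,0,0],"fingers":0}]'
python3 -m crank '[{"linear":[0,0,-0.2],"twist":[0,0,0],"fingers":0},{"linear":[0,0,-0.4],"twist":[0,0,0],"fingers":0},{"linear":[0,0,-0.5],"twist":[0,0,0],"fingers":0},{"linear":[0,0,-0.5],"twist":[0,0,0],"fingers":0},{"linear":[0,0,-0.5],"twist":[0,0,0],"fingers":0}]'
python3 plan.py .526,-.374,.08,71 .526,-.374,-.013,71
python3 - <<'E'
from meas import *
t=r.grab_frame("top")
for n,a,z in (("long",(384,160),.04),("ltray",(384,160),.012)): 
    rc=wrect(t,a,z); print(n,np.round(rc[0],1),np.round(rc[1],1),round(rc[2],1))
g=r.grab_frame("scene")
a=cv2.resize(t["color"][130:190,345:425],(400,300),interpolation=cv2.INTER_CUBIC);b=cv2.resize(g["color"][320:380,310:390],(400,300),interpolation=cv2.INTER_CUBIC)
cv2.imwrite("pics/m5.png",np.hstack([a,b])[:,:,::-1])
E
```

```text
time: 13.03
tcp_pos: [0.6674, -0.1322, -0.0197]
tcp_rot: [-3.142, 0.0, 1.24]
force: [-0.2, 0.6, 0.1]
width: 0.0851
gripper_force: 0.0
time: 13.45
tcp_pos: [0.6682, -0.1321, 0.0817]
tcp_rot: [3.139, -0.001, 1.24]
force: [-1.3, 0.2, -1.0]
width: 0.0854
gripper_force: 0.0
t 13.45 tcp [ 0.6682 -0.1321  0.0817] yaw 71.0 q7 0.13 w 0.0854
.526,-.374,.08,71 lin [-1.375 -0.28   0.007] twist [ 0.005 -0.002  0.001] parts 2
   part [-0.687 -0.14   0.003] [ 0.002 -0.001  0.001]
   part [-0.688 -0.139  0.004] [ 0.002 -0.001  0.001]
.526,-.374,-.013,71 lin [ 0.    -0.     0.465] twist [0. 0. 0.] parts 1
long [ 640.  -172.2] [21.1 68.9] 71.8
ltray [ 649.6 -176.4] [21.6 70.5] 71.8
```

View pics/m5.png

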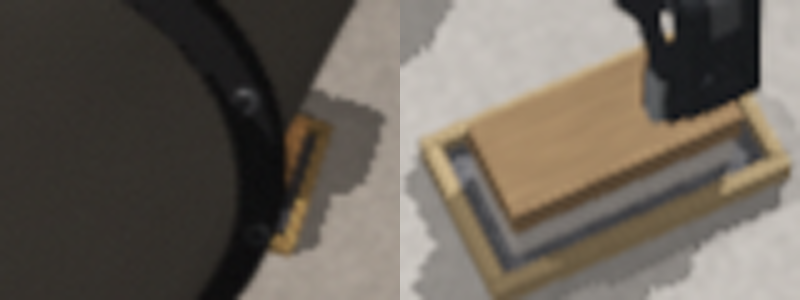

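Long box sits flat inside its tray with a gap all round. Next is the bottle.

```bash
python3 -m crank '[{"linear":[-0.687,-0.14,0],"twist":[0,0,0],"fingers":0},{"linear":[-0.687,-0.14,0],"twist":[0,0,0],"fingers":0},{"linear":[-0.687,-0.14,0],"twist":[0,0,0],"fingers":0},{"linear":[-0.687,-0.14,0],"twist":[0,0,0],"fingers":0},{"linear":[-0.687,-0.14,0],"twist":[0,0,0],"fingers":0}]' | grep tcp_pos
python3 -m crank '[{"linear":[-0.685,-0.139,0],"twist":[0,0,0],"fingers":0},{"linear":[-0.685,-0.139,0],"twist":[0,0,0],"fingers":0},{"linear":[-0.685,-0.139,0],"twist":[0,0,0],"fingers":0},{"linear":[-0.685,-0.139,0],"twist":[0,0,0],"fingers":0},{"linear":[-0.685,-0.139,0],"twist":[0,0,0],"fingers":0},{"linear":[-0.685,-0.139,0],"twist":[0,0,0],"fingers":0}]' | grep tcp_pos
python3 plan.py .5265,-.373,-.013,71
python3 - <<'E'
from h import *
f=r.grab_frame("wrist"); save(f,"w3"); print(proj(f,[[.5265,-.373,.058],[.521,-.38,.012]]))
E
```

```text
tcp_pos: [0.5925, -0.258, 0.0796]
tcp_pos: [0.5244, -0.3741, 0.0794]
t 14.4667 tcp [ 0.5244 -0.3741  0.0794] yaw 70.9 q7 0.55 w 0.0849
.5265,-.373,-.013,71 lin [0.009 0.009 0.462] twist [-0.003  0.    -0.003] parts 1
[[319.43888325 254.61635238]
 [314.65137363 242.62808588]]
```

View pics/w3.png

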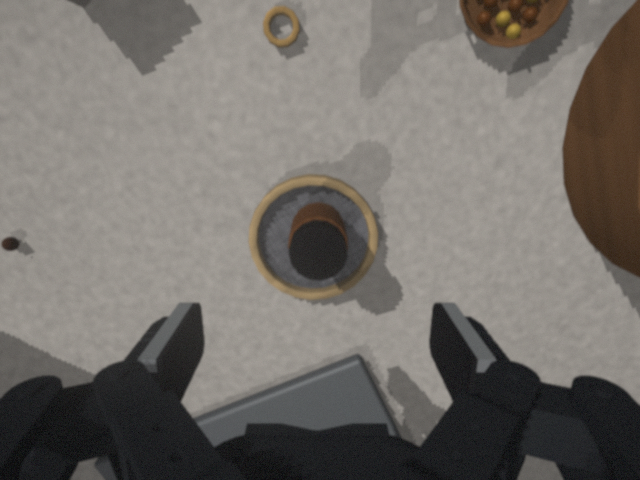

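Wrist shows the cap at (318,249) and the tray at (314,238), both about 5 px from prediction, so I grasp.

```bash
python3 -m crank '[{"linear":[0.01,0.009,0.2],"twist":[0,0,0],"fingers":0},{"linear":[0.01,0.009,0.3],"twist":[0,0,0],"fingers":0},{"linear":[0.01,0.009,0.4],"twist":[0,0,0],"fingers":0},{"linear":[0.01,0.009,0.46],"twist":[0,0,0],"fingers":0},{"linear":[0.01,0.009,0.46],"twist":[0,0,0],"fingers":0}]' 40
python3 chk.py && python3 -m crank '[{"linear":[0,0,0],"twist":[0,0,0],"fingers":1},{"linear":[0,0,0],"twist":[0,0,0],"fingers":1},{"linear":[0,0,0],"twist":[0,0,0],"fingers":1},{"linear":[0,0,0],"twist":[0,0,0],"fingers":1},{"linear":[0,0,0],"twist":[0,0,0],"fingers":1},{"linear":[0,0,0],"twist":[0,0,0],"fingers":1},{"linear":[0,0,0],"twist":[0,0,0],"fingers":1},{"linear":[0,0,0],"twist":[0,0,0],"fingers":1}]' 40
python3 plan.py .5265,-.373,.1,71 .50,-.03,.1,80  .46,.295,.1,90 .46,.295,-.01,90
```

```text
time: 14.93
tcp_pos: [0.5271, -0.37, -0.0145]
tcp_rot: [-3.138, -0.001, 1.241]
force: [-0.1, 0.9, 0.3]
width: 0.0852
gripper_force: 0.0
[ 0.5271 -0.37   -0.0145] [-0.1  0.9  0.3]
time: 15.6
tcp_pos: [0.5284, -0.3724, -0.0105]
tcp_rot: [3.14, -0.0, 1.24]
force: [-2.6, 1.0, 9.0]
width: 0.0349
gripper_force: 39.1
t 15.6 tcp [ 0.5284 -0.3724 -0.0105] yaw 71.0 q7 0.61 w 0.0349
.5265,-.373,.1,71 lin [-0.006 -0.007 -0.552] twist [ 0.003 -0.     0.001] parts 1
.50,-.03,.1,80 lin [ 1.578 -0.684 -0.   ] twist [ 0.     0.    -0.314] parts 2
   part [ 0.789 -0.342 -0.   ] [ 0.     0.    -0.157]
   part [ 0.814 -0.279 -0.   ] [ 0.     0.    -0.157]
.46,.295,.1,90 lin [ 1.566 -0.479 -0.   ] twist [-0.     0.    -0.349] parts 2
   part [ 0.783 -0.24  -0.   ] [-0.     0.    -0.175]
   part [ 0.801 -0.17  -0.   ] [ 0.     0.    -0.175]
.46,.295,-.01,90 lin [ 0.   -0.    0.55] twist [0. 0. 0.] parts 1
```

```bash
python3 -m crank '[{"linear":[0,0,-0.15],"twist":[0,0,0],"fingers":1},{"linear":[0,0,-0.35],"twist":[0,0,0],"fingers":1},{"linear":[0,0,-0.55],"twist":[0,0,0],"fingers":1},{"linear":[0,0,-0.55],"twist":[0,0,0],"fingers":1},{"linear":[0,0,-0.55],"twist":[0,0,0],"fingers":1}]' | grep -E "width|tcp_pos"
python3 -m crank '[{"linear":[0.15,-0.06,0],"twist":[0,0,-0.05],"fingers":1},{"linear":[0.3,-0.13,0],"twist":[0,0,-0.1],"fingers":1},{"linear":[0.47,-0.2,0],"twist":[0,0,-0.157],"fingers":1},{"linear":[0.63,-0.27,0],"twist":[0,0,-0.157],"fingers":1},{"linear":[0.789,-0.342,0],"twist":[0,0,-0.157],"fingers":1},{"linear":[0.789,-0.342,0],"twist":[0,0,-0.157],"fingers":1}]' | grep -E "width|tcp_pos"
python3 -m crank '[{"linear":[0.16,-0.06,0],"twist":[0,0,-0.05],"fingers":1},{"linear":[0.32,-0.11,0],"twist":[0,0,-0.1],"fingers":1},{"linear":[0.48,-0.16,0],"twist":[0,0,-0.157],"fingers":1},{"linear":[0.65,-0.22,0],"twist":[0,0,-0.157],"fingers":1},{"linear":[0.814,-0.279,0],"twist":[0,0,-0.157],"fingers":1},{"linear":[0.814,-0.279,0],"twist":[0,0,-0.157],"fingers":1}]' | grep -E "width|tcp_pos"
python3 -m crank '[{"linear":[0.16,-0.05,0],"twist":[0,0,-0.05],"fingers":1},{"linear":[0.32,-0.1,0],"twist":[0,0,-0.1],"fingers":1},{"linear":[0.48,-0.15,0],"twist":[0,0,-0.175],"fingers":1},{"linear":[0.64,-0.2,0],"twist":[0,0,-0.175],"fingers":1},{"linear":[0.783,-0.24,0],"twist":[0,0,-0.175],"fingers":1},{"linear":[0.783,-0.24,0],"twist":[0,0,-0.175],"fingers":1}]' | grep -E "width|tcp_pos"
python3 -m crank '[{"linear":[0.16,-0.03,0],"twist":[0,0,-0.05],"fingers":1},{"linear":[0.32,-0.07,0],"twist":[0,0,-0.1],"fingers":1},{"linear":[0.48,-0.1,0],"twist":[0,0,-0.175],"fingers":1},{"linear":[0.64,-0.14,0],"twist":[0,0,-0.175],"fingers":1},{"linear":[0.801,-0.17,0],"twist":[0,0,-0.175],"fingers":1},{"linear":[0.801,-0.17,0],"twist":[0,0,-0.175],"fingers":1},{"linear":[0.801,-0.17,0],"twist":[0,0,-0.175],"fingers":1}]' | grep -E "width|tcp_pos"
python3 plan.py .46,.295,-.01,90
```

```text
tcp_pos: [0.5292, -0.3729, 0.1012]
width: 0.0351
tcp_pos: [0.5137, -0.1933, 0.097]
width: 0.0349
tcp_pos: [0.4999, -0.0223, 0.0974]
width: 0.0352
tcp_pos: [0.4796, 0.1391, 0.0976]
width: 0.0352
tcp_pos: [0.46, 0.2972, 0.0974]
width: 0.0351
t 18.1 tcp [0.46   0.2972 0.0974] yaw 90.2 q7 -0.47 w 0.0351
.46,.295,-.01,90 lin [-0.01   0.001  0.537] twist [-0.002  0.002  0.008] parts 1
```

```bash
python3 -m crank '[{"linear":[0,0,0.15],"twist":[0,0,0],"fingers":1},{"linear":[0,0,0.3],"twist":[0,0,0],"fingers":1},{"linear":[0,0,0.4],"twist":[0,0,0],"fingers":1},{"linear":[0,0,0.48],"twist":[0,0,0],"fingers":1},{"linear":[0,0,0.52],"twist":[0,0,0],"fingers":1},{"linear":[0,0,0.52],"twist":[0,0,0],"fingers":1},{"linear":[0,0,0.52],"twist":[0,0,0],"fingers":1}]' | grep -E "width|tcp_pos"
python3 chk.py && python3 -m crank '[{"linear":[0,0,0.01],"twist":[0,0,0],"fingers":1},{"linear":[0,0,0.01],"twist":[0,0,0],"fingers":1}]' >/dev/null; python3 chk.py && python3 -m crank '[{"linear":[0,0,0.007],"twist":[0,0,0],"fingers":1},{"linear":[0,0,0.007],"twist":[0,0,0],"fingers":1}]' >/dev/null; python3 chk.py && python3 -m crank '[{"linear":[0,0,0.005],"twist":[0,0,0],"fingers":1},{"linear":[0,0,0.005],"twist":[0,0,0],"fingers":1}]' >/dev/null; python3 chk.py
```

```text
tcp_pos: [0.4612, 0.295, -0.0055]
width: 0.0351
[ 0.4612  0.295  -0.0055] [ 0.9 -0.9 -0.5]
[ 0.4613  0.2961 -0.0069] [-0.8  0.1 -0.9]
[ 0.461   0.2962 -0.0087] [-0.9 -0.3 -1.3]
[ 0.4608  0.296  -0.01  ] [ 0.1 -0.4 -1.2]
```

```bash
python3 -m crank '[{"linear":[0,0,0.006],"twist":[0,0,0],"fingers":1},{"linear":[0,0,0.006],"twist":[0,0,0],"fingers":1}]' >/dev/null; python3 chk.py
python3 -m crank '[{"linear":[0,0,0],"twist":[0,0,0],"fingers":0.3},{"linear":[0,0,0],"twist":[0,0,0],"fingers":0},{"linear":[0,0,0],"twist":[0,0,0],"fingers":0},{"linear":[0,0,0],"twist":[0,0,0],"fingers":0},{"linear":[0,0,0],"twist":[0,0,0],"fingers":0},{"linear":[0,0,0],"twist":[0,0,0],"fingers":0}]' | grep -E "width|force"
python3 -m crank '[{"linear":[0,0,-0.15],"twist":[0,0,0],"fingers":0},{"linear":[0,0,-0.35],"twist":[0,0,0],"fingers":0},{"linear":[0,0,-0.5],"twist":[0,0,0],"fingers":0},{"linear":[0,0,-0.5],"twist":[0,0,0],"fingers":0},{"linear":[0,0,-0.5],"twist":[0,0,0],"fingers":0}]' | grep tcp_pos
python3 plan.py .459,-.0165,.085,80 .459,-.0165,-.028,80
python3 - <<'E'
from h import *
t=r.grab_frame("top");g=r.grab_frame("scene")
a=cv2.resize(t["color"][185:285,130:250],(400,333),interpolation=cv2.INTER_CUBIC);b=cv2.resize(g["color"][105:205,380:500],(400,333),interpolation=cv2.INTER_CUBIC)
cv2.imwrite("pics/m6.png",np.hstack([a,b])[:,:,::-1])
E
```

```text
[ 0.4608  0.2959 -0.0114] [-0.2 -0.  -0.3]
force: [-1.3, -0.3, 0.9]
width: 0.0855
gripper_force: 0.0
tcp_pos: [0.4616, 0.2968, 0.0904]
t 20.2667 tcp [0.4616 0.2968 0.0904] yaw 90.1 q7 -0.46 w 0.0855
.459,-.0165,.085,80 lin [-1.567 -0.015  0.023] twist [ 0.004 -0.006  0.352] parts 2
   part [-0.783 -0.007  0.011] [ 0.002 -0.003  0.176]
   part [-0.781  0.061  0.012] [ 0.002 -0.003  0.176]
.459,-.0165,-.028,80 lin [ 0.    -0.     0.565] twist [0. 0. 0.] parts 1
```

View pics/m6.png

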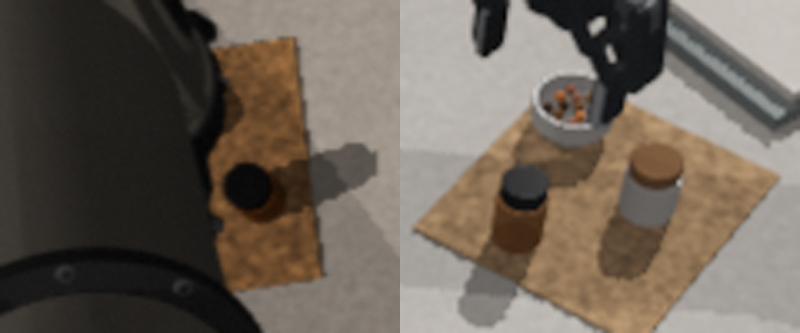

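Bottle stands upright on the mat, at crop (520,210), clear of the pot and bowl. Next is the round box.

```bash
python3 -m crank '[{"linear":[-0.783,-0.007,0.011],"twist":[0,0,0.176],"fingers":0},{"linear":[-0.783,-0.007,0.011],"twist":[0,0,0.176],"fingers":0},{"linear":[-0.783,-0.007,0.011],"twist":[0,0,0.176],"fingers":0},{"linear":[-0.783,-0.007,0.011],"twist":[0,0,0.176],"fingers":0},{"linear":[-0.783,-0.007,0.011],"twist":[0,0,0.176],"fingers":0}]' | grep tcp_pos
python3 -m crank '[{"linear":[-0.781,0.061,0.012],"twist":[0,0,0.176],"fingers":0},{"linear":[-0.781,0.061,0.012],"twist":[0,0,0.176],"fingers":0},{"linear":[-0.781,0.061,0.012],"twist":[0,0,0.176],"fingers":0},{"linear":[-0.781,0.061,0.012],"twist":[0,0,0.176],"fingers":0},{"linear":[-0.781,0.061,0.012],"twist":[0,0,0.176],"fingers":0},{"linear":[-0.781,0.061,0.012],"twist":[0,0,0.176],"fingers":0},{"linear":[-0.781,0.061,0.012],"twist":[0,0,0.176],"fingers":0}]' | grep tcp_pos
python3 plan.py .459,-.0165,-.028,80
python3 - <<'E'
from meas import *
f=r.grab_frame("wrist"); p=proj(f,[[.459,-.0165,.04]])[0]; rc=wrect(f,tuple(p),.04); print(p,np.round(rc[0],1),np.round(rc[1],1))
E
```

```text
tcp_pos: [0.4583, 0.1327, 0.0854]
tcp_pos: [0.4577, -0.0171, 0.0834]
t 21.3667 tcp [ 0.4577 -0.0171  0.0834] yaw 80.0 q7 -0.04 w 0.0858
.459,-.0165,-.028,80 lin [0.005 0.007 0.557] twist [-0.003  0.002 -0.002] parts 1
[318.06482109 243.3788917 ] [458.9 -12.7] [59.6 58.1]
```

```bash
python3 -m crank '[{"linear":[0.009,0.005,0.2],"twist":[0,0,0],"fingers":0},{"linear":[0.009,0.005,0.3],"twist":[0,0,0],"fingers":0},{"linear":[0.009,0.005,0.4],"twist":[0,0,0],"fingers":0},{"linear":[0.009,0.005,0.5],"twist":[0,0,0],"fingers":0},{"linear":[0.009,0.005,0.557],"twist":[0,0,0],"fingers":0},{"linear":[0.009,0.005,0.557],"twist":[0,0,0],"fingers":0}]' 40 | grep -E "force|tcp_pos"
python3 chk.py && python3 -m crank '[{"linear":[0,0,0],"twist":[0,0,0],"fingers":1},{"linear":[0,0,0],"twist":[0,0,0],"fingers":1},{"linear":[0,0,0],"twist":[0,0,0],"fingers":1},{"linear":[0,0,0],"twist":[0,0,0],"fingers":1},{"linear":[0,0,0],"twist":[0,0,0],"fingers":1},{"linear":[0,0,0],"twist":[0,0,0],"fingers":1},{"linear":[0,0,0],"twist":[0,0,0],"fingers":1}]' 40
python3 plan.py .459,-.0155,.11,80 .521,-.379,.11,80 .521,-.379,-.02,80
```

```text
tcp_pos: [0.4581, -0.015, -0.0293]
force: [-0.5, 0.2, 0.4]
gripper_force: 0.0
[ 0.4581 -0.015  -0.0293] [-0.5  0.2  0.4]
time: 22.5
tcp_pos: [0.4601, -0.0154, -0.0262]
tcp_rot: [3.14, -0.001, 1.396]
force: [-2.3, -0.3, 9.7]
width: 0.0591
gripper_force: 42.7
t 22.5 tcp [ 0.4601 -0.0154 -0.0262] yaw 80.0 q7 0.16 w 0.0591
.459,-.0155,.11,80 lin [-0.001 -0.004 -0.681] twist [ 0.003 -0.002 -0.001] parts 1
.521,-.379,.11,80 lin [-1.736  0.621  0.   ] twist [0. 0. 0.] parts 2
   part [-0.868  0.31   0.   ] [0. 0. 0.]
   part [-0.868  0.31   0.   ] [ 0. -0.  0.]
.521,-.379,-.02,80 lin [ 0.   -0.    0.65] twist [0. 0. 0.] parts 1
```

```bash
python3 -m crank '[{"linear":[0,0,-0.15],"twist":[0,0,0],"fingers":1},{"linear":[0,0,-0.35],"twist":[0,0,0],"fingers":1},{"linear":[0,0,-0.55],"twist":[0,0,0],"fingers":1},{"linear":[0,0,-0.681],"twist":[0,0,0],"fingers":1},{"linear":[0,0,-0.681],"twist":[0,0,0],"fingers":1}]' | grep -E "width|tcp_pos"
python3 -m crank '[{"linear":[-0.17,0.06,0],"twist":[0,0,0],"fingers":1},{"linear":[-0.35,0.12,0],"twist":[0,0,0],"fingers":1},{"linear":[-0.52,0.19,0],"twist":[0,0,0],"fingers":1},{"linear":[-0.7,0.25,0],"twist":[0,0,0],"fingers":1},{"linear":[-0.868,0.31,0],"twist":[0,0,0],"fingers":1},{"linear":[-0.868,0.31,0],"twist":[0,0,0],"fingers":1}]' | grep -E "width|tcp_pos"
python3 -m crank '[{"linear":[-0.17,0.06,0],"twist":[0,0,0],"fingers":1},{"linear":[-0.35,0.12,0],"twist":[0,0,0],"fingers":1},{"linear":[-0.52,0.19,0],"twist":[0,0,0],"fingers":1},{"linear":[-0.7,0.25,0],"twist":[0,0,0],"fingers":1},{"linear":[-0.868,0.31,0],"twist":[0,0,0],"fingers":1},{"linear":[-0.868,0.31,0],"twist":[0,0,0],"fingers":1},{"linear":[-0.868,0.31,0],"twist":[0,0,0],"fingers":1}]' | grep -E "width|tcp_pos"
python3 plan.py .521,-.379,-.015,80 .521,-.379,-.022,80
```

```text
tcp_pos: [0.4623, -0.0154, 0.1141]
width: 0.0587
tcp_pos: [0.4905, -0.2046, 0.11]
width: 0.0589
tcp_pos: [0.5204, -0.3815, 0.1091]
width: 0.0587
t 24.0 tcp [ 0.5204 -0.3815  0.1091] yaw 79.8 q7 0.71 w 0.0587
.521,-.379,-.015,80 lin [0.013 0.001 0.621] twist [ 0.     0.002 -0.007] parts 1
.521,-.379,-.022,80 lin [ 0.    -0.     0.035] twist [0. 0. 0.] parts 1
```

```bash
python3 -m crank '[{"linear":[0.006,0,0.15],"twist":[0,0,0],"fingers":1},{"linear":[0.006,0,0.3],"twist":[0,0,0],"fingers":1},{"linear":[0.006,0,0.45],"twist":[0,0,0],"fingers":1},{"linear":[0.006,0,0.55],"twist":[0,0,0],"fingers":1},{"linear":[0.006,0,0.615],"twist":[0,0,0],"fingers":1},{"linear":[0.006,0,0.615],"twist":[0,0,0],"fingers":1},{"linear":[0.006,0,0.615],"twist":[0,0,0],"fingers":1}]' | grep -E "width|tcp_pos"
python3 chk.py && python3 -m crank '[{"linear":[0,0,0.012],"twist":[0,0,0],"fingers":1},{"linear":[0,0,0.025],"twist":[0,0,0],"fingers":1},{"linear":[0,0,0.025],"twist":[0,0,0],"fingers":1}]' >/dev/null; python3 chk.py && python3 -m crank '[{"linear":[0,0,0.009],"twist":[0,0,0],"fingers":1},{"linear":[0,0,0.009],"twist":[0,0,0],"fingers":1}]' >/dev/null; python3 chk.py
```

```text
tcp_pos: [0.5216, -0.3775, -0.0135]
width: 0.0589
[ 0.5216 -0.3775 -0.0135] [ 0.1 -0.3 -0.7]
[ 0.5218 -0.3781 -0.0184] [-0.4  0.1 -0.9]
[ 0.5214 -0.3781 -0.0207] [ 0.3 -0.4 -1.2]
```

```bash
python3 -m crank '[{"linear":[0,0,0.005],"twist":[0,0,0],"fingers":1},{"linear":[0,0,0.005],"twist":[0,0,0],"fingers":1},{"linear":[0,0,0.005],"twist":[0,0,0],"fingers":0},{"linear":[0,0,0.005],"twist":[0,0,0],"fingers":0},{"linear":[0,0,0.005],"twist":[0,0,0],"fingers":0},{"linear":[0,0,0.005],"twist":[0,0,0],"fingers":0},{"linear":[0,0,0.005],"twist":[0,0,0],"fingers":0}]' | grep -E "width|force|tcp_pos"
python3 -m crank '[{"linear":[0,0,-0.2],"twist":[0,0,0],"fingers":0},{"linear":[0,0,-0.4],"twist":[0,0,0],"fingers":0},{"linear":[0,0,-0.55],"twist":[0,0,0],"fingers":0},{"linear":[0,0,-0.55],"twist":[0,0,0],"fingers":0},{"linear":[0,0,-0.55],"twist":[0,0,0],"fingers":0}]' | grep tcp_pos
python3 plan.py .454,-.172,.085,111.7 .454,-.172,-.026,111.7
```

```text
tcp_pos: [0.5213, -0.3781, -0.0218]
force: [0.2, 0.5, -0.6]
width: 0.0855
gripper_force: 0.0
tcp_pos: [0.5223, -0.3785, 0.09]
t 26.0 tcp [ 0.5223 -0.3785  0.09  ] yaw 80.0 q7 0.73 w 0.0855
.454,-.172,.085,111.7 lin [ 0.957 -0.516  0.023] twist [ 0.006  0.003 -1.107] parts 2
   part [ 0.479 -0.258  0.011] [ 0.003  0.001 -0.554]
   part [ 0.531 -0.117  0.012] [ 0.003  0.001 -0.554]
.454,-.172,-.026,111.7 lin [-0.    -0.     0.555] twist [0. 0. 0.] parts 1
```

```bash
python3 -m crank '[{"linear":[0.479,-0.258,0.011],"twist":[0,0,-0.554],"fingers":0},{"linear":[0.479,-0.258,0.011],"twist":[0,0,-0.554],"fingers":0},{"linear":[0.479,-0.258,0.011],"twist":[0,0,-0.554],"fingers":0},{"linear":[0.479,-0.258,0.011],"twist":[0,0,-0.554],"fingers":0}]' | grep tcp_pos
python3 -m crank '[{"linear":[0.531,-0.117,0.012],"twist":[0,0,-0.554],"fingers":0},{"linear":[0.531,-0.117,0.012],"twist":[0,0,-0.554],"fingers":0},{"linear":[0.531,-0.117,0.012],"twist":[0,0,-0.554],"fingers":0},{"linear":[0.531,-0.117,0.012],"twist":[0,0,-0.554],"fingers":0},{"linear":[0.531,-0.117,0.012],"twist":[0,0,-0.554],"fingers":0},{"linear":[0.531,-0.117,0.012],"twist":[0,0,-0.554],"fingers":0}]' | grep tcp_pos
python3 plan.py .454,-.172,-.026,111.7
python3 - <<'E'
from meas import *
f=r.grab_frame("wrist"); p=proj(f,[[.454,-.172,.04]])[0]; rc=wrect(f,tuple(p),.04); print(p,np.round(rc[0],1),np.round(rc[1],1),round(rc[2],1))
E
```

```text
tcp_pos: [0.4852, -0.269, 0.0843]
tcp_pos: [0.4532, -0.1718, 0.0833]
t 26.8333 tcp [ 0.4532 -0.1718  0.0833] yaw 111.7 q7 0.84 w 0.0853
.454,-.172,-.026,111.7 lin [-0.002  0.003  0.546] twist [-0.001  0.    -0.001] parts 1
[316.30697456 245.11323515] [ 451.  -168.5] [48.7 50.9] 21.7
```

```bash
python3 -m crank '[{"linear":[0.005,0.003,0.2],"twist":[0,0,0],"fingers":0},{"linear":[0.005,0.003,0.3],"twist":[0,0,0],"fingers":0},{"linear":[0.005,0.003,0.4],"twist":[0,0,0],"fingers":0},{"linear":[0.005,0.003,0.5],"twist":[0,0,0],"fingers":0},{"linear":[0.005,0.003,0.546],"twist":[0,0,0],"fingers":0},{"linear":[0.005,0.003,0.546],"twist":[0,0,0],"fingers":0}]' 40 | grep -E "force|tcp_pos"
python3 chk.py && python3 -m crank '[{"linear":[0,0,0],"twist":[0,0,0],"fingers":1},{"linear":[0,0,0],"twist":[0,0,0],"fingers":1},{"linear":[0,0,0],"twist":[0,0,0],"fingers":1},{"linear":[0,0,0],"twist":[0,0,0],"fingers":1},{"linear":[0,0,0],"twist":[0,0,0],"fingers":1},{"linear":[0,0,0],"twist":[0,0,0],"fingers":1},{"linear":[0,0,0],"twist":[0,0,0],"fingers":1},{"linear":[0,0,0],"twist":[0,0,0],"fingers":1}]' 40
python3 plan.py .454,-.172,.11,111.7 .648,.092,.11,120 .648,.092,-.02,120
```

```text
tcp_pos: [0.452, -0.1712, -0.0275]
force: [-1.3, 0.0, 0.1]
gripper_force: 0.0
[ 0.452  -0.1712 -0.0275] [-1.3  0.   0.1]
time: 28.05
tcp_pos: [0.4541, -0.1706, -0.0246]
tcp_rot: [3.14, 0.001, 1.95]
force: [-1.3, -1.4, 5.3]
width: 0.0491
gripper_force: 40.7
t 28.05 tcp [ 0.4541 -0.1706 -0.0246] yaw 111.7 q7 1.0 w 0.0491
.454,-.172,.11,111.7 lin [-0.007 -0.002 -0.673] twist [0.003 0.002 0.   ] parts 1
.648,.092,.11,120 lin [0.868 1.389 0.   ] twist [ 0.    0.   -0.29] parts 2
   part [0.434 0.695 0.   ] [ 0.     0.    -0.145]
   part [0.382 0.724 0.   ] [-0.     0.    -0.145]
.648,.092,-.02,120 lin [ 0.   -0.    0.65] twist [0. 0. 0.] parts 1
```

```bash
python3 -m crank '[{"linear":[0,0,-0.15],"twist":[0,0,0],"fingers":1},{"linear":[0,0,-0.35],"twist":[0,0,0],"fingers":1},{"linear":[0,0,-0.55],"twist":[0,0,0],"fingers":1},{"linear":[0,0,-0.673],"twist":[0,0,0],"fingers":1},{"linear":[0,0,-0.673],"twist":[0,0,0],"fingers":1}]' | grep -E "width|tcp_pos"
python3 -m crank '[{"linear":[0.1,0.16,0],"twist":[0,0,-0.05],"fingers":1},{"linear":[0.2,0.33,0],"twist":[0,0,-0.1],"fingers":1},{"linear":[0.32,0.51,0],"twist":[0,0,-0.145],"fingers":1},{"linear":[0.434,0.695,0],"twist":[0,0,-0.145],"fingers":1},{"linear":[0.434,0.695,0],"twist":[0,0,-0.145],"fingers":1}]' | grep -E "width|tcp_pos"
python3 -m crank '[{"linear":[0.1,0.18,0],"twist":[0,0,-0.05],"fingers":1},{"linear":[0.2,0.36,0],"twist":[0,0,-0.1],"fingers":1},{"linear":[0.29,0.54,0],"twist":[0,0,-0.145],"fingers":1},{"linear":[0.382,0.724,0],"twist":[0,0,-0.145],"fingers":1},{"linear":[0.382,0.724,0],"twist":[0,0,-0.145],"fingers":1},{"linear":[0.382,0.724,0],"twist":[0,0,-0.145],"fingers":1},{"linear":[0.382,0.724,0],"twist":[0,0,-0.145],"fingers":1}]' | grep -E "width|tcp_pos"
python3 plan.py .648,.092,-.012,120 .648,.092,-.021,120
```

```text
tcp_pos: [0.4561, -0.171, 0.1142]
width: 0.0492
tcp_pos: [0.5542, -0.0307, 0.1091]
width: 0.049
tcp_pos: [0.6468, 0.0933, 0.1087]
width: 0.0494
t 29.4667 tcp [0.6468 0.0933 0.1087] yaw 120.0 q7 0.52 w 0.0494
.648,.092,-.012,120 lin [-0.008  0.002  0.604] twist [-0.002  0.001  0.001] parts 1
.648,.092,-.021,120 lin [ 0.    -0.     0.045] twist [0. 0. 0.] parts 1
```

```bash
python3 -m crank '[{"linear":[-0.004,0.002,0.15],"twist":[0,0,0],"fingers":1},{"linear":[-0.004,0.002,0.3],"twist":[0,0,0],"fingers":1},{"linear":[-0.004,0.002,0.45],"twist":[0,0,0],"fingers":1},{"linear":[-0.004,0.002,0.55],"twist":[0,0,0],"fingers":1},{"linear":[-0.004,0.002,0.604],"twist":[0,0,0],"fingers":1},{"linear":[-0.004,0.002,0.604],"twist":[0,0,0],"fingers":1},{"linear":[-0.004,0.002,0.604],"twist":[0,0,0],"fingers":1}]' | grep -E "width|tcp_pos"
python3 chk.py && python3 -m crank '[{"linear":[0,0,0.012],"twist":[0,0,0],"fingers":1},{"linear":[0,0,0.025],"twist":[0,0,0],"fingers":1},{"linear":[0,0,0.025],"twist":[0,0,0],"fingers":1}]' >/dev/null; python3 chk.py && python3 -m crank '[{"linear":[0,0,0.009],"twist":[0,0,0],"fingers":1},{"linear":[0,0,0.009],"twist":[0,0,0],"fingers":1}]' >/dev/null; python3 chk.py
```

```text
tcp_pos: [0.6481, 0.0923, -0.0112]
width: 0.0492
[ 0.6481  0.0923 -0.0112] [ 0.5 -0.1 -0.2]
[ 0.6484  0.0933 -0.0162] [ 0.  -0.  -0.7]
[ 0.6481  0.0933 -0.0185] [ 0.2  0.3 -1.3]
```

```bash
python3 -m crank '[{"linear":[0,0,0.009],"twist":[0,0,0],"fingers":1},{"linear":[0,0,0.009],"twist":[0,0,0],"fingers":1},{"linear":[0,0,0.009],"twist":[0,0,0],"fingers":0},{"linear":[0,0,0.009],"twist":[0,0,0],"fingers":0},{"linear":[0,0,0.009],"twist":[0,0,0],"fingers":0},{"linear":[0,0,0.009],"twist":[0,0,0],"fingers":0},{"linear":[0,0,0.009],"twist":[0,0,0],"fingers":0}]' | grep -E "width|force|tcp_pos"
python3 -m crank '[{"linear":[0,0,-0.2],"twist":[0,0,0],"fingers":0},{"linear":[0,0,-0.4],"twist":[0,0,0],"fingers":0},{"linear":[0,0,-0.6],"twist":[0,0,0],"fingers":0},{"linear":[0,0,-0.8],"twist":[0,0,0],"fingers":0},{"linear":[0.4,-0.7,-0.9],"twist":[0,0,0],"fingers":0},{"linear":[0.4,-0.7,-0.9],"twist":[0,0,0],"fingers":0},{"linear":[0.4,-0.7,-0.9],"twist":[0,0,0],"fingers":0},{"linear":[0.4,-0.7,-0.9],"twist":[0,0,0],"fingers":0},{"linear":[0.4,-0.7,-0.9],"twist":[0,0,0],"fingers":0}]' | grep tcp_pos
python3 - <<'E'
from h import *
t=r.grab_frame("top");g=r.grab_frame("scene"); save(t,"t9"); save(g,"s9")
def c(f,v,u): return cv2.resize(f["color"][v:v+60,u:u+80],(400,300),interpolation=cv2.INTER_CUBIC)
cv2.imwrite("pics/m9.png",np.vstack([np.hstack([c(g,245,380),c(g,320,310)]),np.hstack([c(g,355,150),c(t,190,450)])])[:,:,::-1])
E
```

```text
tcp_pos: [0.648, 0.0932, -0.0205]
force: [-0.1, -0.0, 1.2]
width: 0.0852
gripper_force: 0.0
tcp_pos: [0.4809, 0.092, 0.1598]
```

View pics/m9.png

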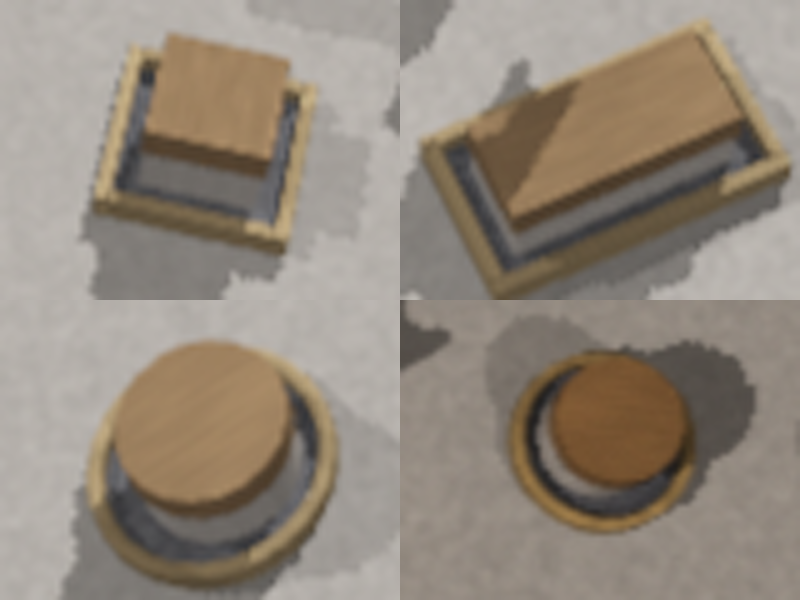

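All three boxes sit flat inside their own trays, so each can be at most about 8 mm off centre. Last check is the mat.

View pics/s9.png

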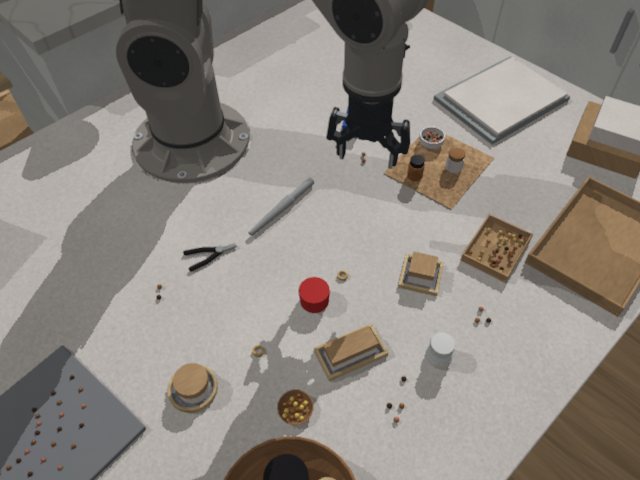

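Bottle stands on the mat at (416,167). The pot at (456,160) and the bowl at (432,137) have not moved from the first picture, and the gripper is clear of everything. Handing in.

```bash
python3 -c "
from workcell import r
print(r.sign_off())"
```

```text
the job is handed in; nothing more can be done
None
```

The job is handed in: in the last pictures all three kraft boxes lie flat in their own trays and the bottle stands upright on the mat, with the pot and bowl where they started; sign-off returned no verdict.

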